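# Hold the curing box's hood open for its interlock check

## Task

The curing box is due for its guard-switch check: turn its selector knob anticlockwise from the cure program it stands at to the check position (the single bar mark, beside the ring mark for off), which brings the latch disc's notch to the hood's ear and frees the hood. Then raise the hood by its ball knob to 40 degrees open and hold it there steadily for the reading; it is sprung and falls shut by itself, so do not let it drop. Leave the things around alone, and finish your program while still holding the hood at 40 degrees, with the selector left at the bar.

Things in the scene. Friction and masses are not known exactly. Their poses are not given: they have to be found in the camera images.
- curing_box: Grey sheet-steel curing box fixed to the bench, 180 (x) by 260 (y) by 115 (z) mm. Origin at the centre of its underside; its front faces its own -x, z up. Left part (its y -30 to +130 mm): chamber under the hood. Right part (y -130 to -30 mm): control console, flat top 115 mm high with the selector on it.
- selector_grip (a point): Centre of the selector's grip, on its upright turning axis (box x -30, y -80 mm): a black pointer bar 45 mm long, 12 mm thick, 25 mm high, its top 12 mm above this point. x axis: along the bar to its tapered end with a white line; z up; pinch it across y from above. A notched steel latch disc, 42 mm radius, turns with it, its top 15 mm below this point.
- selector (a joint): Selector angle, rad, growing clockwise from above. Five sprung detents 0.48 apart, black marks beyond the dial from left to right: 0 ring (off), 0.48 bar (check), 0.96 one dot, 1.44 two dots, 1.92 three dots (cure programs). Starts at a dotted one. The pointer stands 0.96 - angle anticlockwise of the box's x axis. Takes up to about 0.07 Nm; snaps into the nearest detent.
- hood (a joint): Hood opening, rad: 0 shut, 0.698 = 40 degrees, stop at 1.5. It turns about a level hinge at the box's rear, along the box's y axis; its front rises. Weight and spring pull it shut with about 4 N at the ball knob. Unless the selector is at the bar, the latch disc covers a steel ear on the hood's right edge and locks it.
- hood_knob (a point): Centre of the hood's black ball knob, 25 mm diameter, on a short stem 25 mm in front of the box's front face, mid-way along the hood's front edge, 110 mm above the bench when shut. Free for 40 mm either side: take it from above with fingers closing along the box's y axis (parallel to the hinge), so that it turns between the pads as the hood rises.
- hood_hinge (a point): Point on the hinge line straight behind the ball knob, fixed to the box, 110 mm above the bench; its axes are the box's, y along the hinge line. At hood angle a the ball knob's centre lies 199*cos(a) mm from it towards -x and 199*sin(a) mm above it.
- steel_cup: Bystander: turned steel fixture cup, 60 mm diameter, 52 mm high, origin at the centre of its foot.
- tape_roll: Bystander: roll of black tape lying flat, 80 mm diameter, 24 mm high, origin at the centre of its underside.
- oil_bottle: Bystander: upright oil bottle with a thin spout, 42 mm diameter, 126 mm high, origin at the centre of its foot.

How it is judged:
By the outcome, as a careful person would: the job done as asked, in the order asked, and still so for the second after the job is handed in, while the arm keeps its last pose, push and grip.
It also fails if it takes over 58 s, if anything falls off the work surface, if the arm or the gripper's body presses on something with over 40 N, if the wrist force passes 120 N, or if a joint passes its speed limit or range.

## Robot

A 6-joint arm with a two-finger parallel gripper is mounted at the origin on a cart in front of the work surface, level with it; the furniture and walls round the work are solid. World frame = base frame: x ahead of the robot, y to its left, z up, the work surface at z = 0. Lengths are in m, angles in rad, forces in N, time in s.
With the tool pointing down it reaches from about 0.4 to 0.825 m from the base axis. Payload 7 kg.
Tool frame: the origin (TCP) lies at the very end of the fingers, on their centre line; the grasp point (between the pads) lies 19 mm behind it; z points along the fingers, y is the line along which they close (so a half turn about z gives the same grasp; the last joint's range is limited). The gripper opens to 88 mm and grips with 3 to 60 N. Pads are 19 mm wide; open, the fingers measure 130 mm over their backs; the gripper's body (78 mm by 193 mm) begins 47 mm behind the grasp point.
Start: joints at [-0.883, 0.359, 0.012, 0, -1.224, -0.288], TCP at [0.263, -0.622, 0.2] pointing down, gripper open.
Joint ranges: [-3.07, 3.07], [-1.43, 2.12], [-1.02, 1.25], [-3.03, 1.67], [-3.05, -0], [-3.03, 3.03]. Speed limits (rad/s): [2.39, 2.39, 3.01, 3.14, 3.14, 3.14].

## Interface

Orientations are given as [roll, pitch, yaw] about the fixed x, y, z axes, in that order (R = Rz(yaw) Ry(pitch) Rx(roll)).
In Python, from station import arm gives the robot as it stands. The module is installed in compiled form; this text tells all that it offers.
- The arm moves only by the shell command python3 -m crank 'ROWS' [FORCE]. ROWS is JSON, a list of rows, each an object of numbers: "dx", "dy", "dz": the shift along the world's x, y, z in m; "twist": the turn about the world's z in degrees; "grip": the opening, from -1 (shut) to 1 (fully open). A call has exactly 5 rows; each row is the pose to reach, as a shift and turn from the pose commanded when the call began; what a row does not reach only later rows make up. A row lasts 1/12 s, in which the tool goes at most 41.7 mm and 7.16 degrees, less where a joint would pass 70% of its speed; a pose out of reach is approached as far as the arm can. A call with a gripper value outside its range is refused whole. The fingers move at their own pace and stop on an object; FORCE is the grip in N (left out, the last holds). Time passes only in rows, so rows that repeat a pose let the fingers close, or fill a call up. It gives the time, the measured TCP pose, the force, the opening and the grip force at its end, in the units of the state.
- arm.get_state(): the state, without advancing time (a new reading comes with each control period).
- arm.grab_frame(name): name is "side" or "top" or "wrist"; returns the picture (480x640x3 uint8, red, green, blue); there is no depth.
- arm.get_calibration(name): a dict with "fx", "fy", "cx", "cy" (pixels), "cam_to_world" (4x4, takes a point from camera to world coordinates); the wrist camera has in their place "tool_from_camera" (4x4, takes a point from camera to tool coordinates, whose origin is the TCP and whose axes are the flange's). Camera axes: x right, y down, z forward; pixel columns grow to the right and rows downward; lengths in m; the calibration is good to about 2 mm. A picture is of the moment at which its call begins: read the wrist's pose just before it. get_calibration takes no time and is no camera call.
- arm.job_done(): hands the job in; it is judged then, once.
The state is a dict: "t": time; "q": joint angles; "qd": joint speeds; "joint_efforts": joint torques, N m; "eef_pos": TCP position; "ee_rot": TCP orientation; "force": force on the tool from outside, world axes, zero at the start; "moment": the same for the moment, N m; "width": finger opening in m; "gripper_force": force on a finger pad.
Only numpy, scipy, OpenCV 4.12 (cv2) and the standard library are available. Lean on these libraries where they do the work, as an engineer would, in place of code of your own. Each camera call takes 0.05 s, during which the arm holds its last target. There are 200 camera calls.

## Working session

There is one attempt and no reset: what is moved stays moved. The work goes in short steps, Python scripts to look and compute and a shell command to move; the robot and the scene stay as the last step left them, time stands still between calls to the robot, and variables do not carry over. Pictures are saved under pics/ and viewed, at most 11 in all, crops included, and the job is handed in when it is done.

```bash
mkdir -p pics
python3 - <<'E'
from station import arm
import cv2,numpy as np
s=arm.get_state();print(s)
for n in("top","side"):
    c=arm.get_calibration(n);print(n,c)
    cv2.imwrite(f"pics/{n}0.png",arm.grab_frame(n)[:,:,::-1])
print(arm.get_calibration("wrist"))
E
```

```text
{'t': 0.0, 'q': array([-8.82893364e-01,  3.59407893e-01,  1.10561152e-02, -3.46477577e-04,
       -1.22410577e+00, -2.88091643e-01]), 'qd': array([ 6.65483419e-04, -5.82795687e-04,  6.51390723e-04,  1.27157276e-03,
        5.77711610e-04, -3.58379158e-05]), 'joint_efforts': array([ 7.48211664e-05, -5.82724750e+01,  2.93043673e+01,  6.99712202e+00,
        6.71414149e-03, -1.30416574e-04]), 'eef_pos': array([ 0.26249407, -0.62128543,  0.19900861]), 'ee_rot': array([ 3.13990735e+00, -1.59750643e-04, -2.74189920e+00]), 'force': array([-0.2038014 ,  0.26892023, -0.26784008]), 'moment': array([-0.04020986,  0.00544119, -0.01060135]), 'gripper_force': 0.0, 'width': 0.08780488919534137}
top {'fx': 510.51599509510913, 'fy': 510.51599509510913, 'cx': 321.99328092425475, 'cy': 239.59853581803435, 'cam_to_world': array([[ 0.0196858 , -0.98051042,  0.19547836,  0.35221719],
       [-0.99952733, -0.01468278,  0.02701004, -0.13633261],
       [-0.02361346, -0.19591767, -0.980336  ,  1.046235  ],
       [ 0.        ,  0.        ,  0.        ,  1.        ]])}
side {'fx': 446.15316533676724, 'fy': 446.15316533676724, 'cx': 321.957141118015, 'cy': 244.46611637332734, 'cam_to_world': array([[-0.99657183, -0.04320399,  0.07055499,  0.45514412],
       [-0.08241588,  0.44395067, -0.892253  ,  0.6812008 ],
       [ 0.00722596, -0.89500906, -0.44598943,  0.50496567],
       [ 0.        ,  0.        ,  0.        ,  1.        ]])}
{'fx': 363.44998554006327, 'fy': 363.44998554006327, 'cx': 319.9965122842215, 'cy': 242.6000246531224, 'tool_from_camera': array([[-7.74560815e-04, -9.68971756e-01, -2.47170256e-01,
         6.58623272e-02],
       [ 9.99999497e-01, -9.07867072e-04,  4.25363176e-04,
         9.28273140e-04],
       [-6.36562641e-04, -2.47169803e-01,  9.68971973e-01,
        -1.85225630e-01],
       [ 0.00000000e+00,  0.00000000e+00,  0.00000000e+00,
         1.00000000e+00]])}
```

View pics/top0.png

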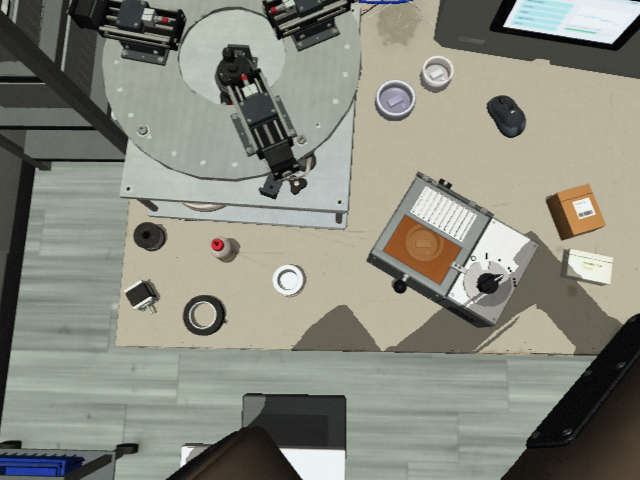

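View pics/side0.png

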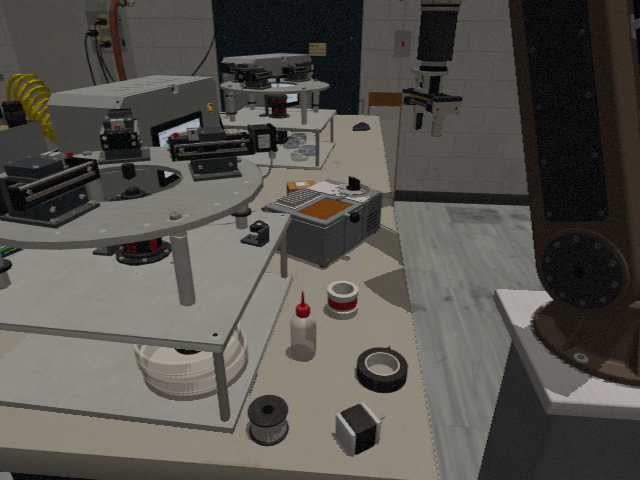

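The top view shows the box at about (450,250), with the ball knob at about (400,286) and the selector at about (489,283). The bottle is at (222,247), the tape at (204,315) and the cup at (288,280), all well to the left.

```bash
cat > h.py <<'E'
from station import arm
import numpy as np
def ray(cal,T,uv,z):
    d=T[:3,:3]@np.array([(uv[0]-cal["cx"])/cal["fx"],(uv[1]-cal["cy"])/cal["fy"],1])
    o=T[:3,3]; return o+d*(z-o[2])/d[2]
E
python3 - <<'E'
from h import *
import cv2
im=cv2.imread("pics/top0.png")
cv2.imwrite("pics/crop0.png",cv2.resize(im[165:335,360:545],None,fx=4,fy=4,interpolation=cv2.INTER_LANCZOS4)[:600])
c=arm.get_calibration("top");T=c["cam_to_world"]
k=ray(c,T,(400,286),.11);s=ray(c,T,(489,283),.14);print(k,s,np.linalg.norm(s-k))
for a in [(418,174),(536,240),(368,252),(490,326)]: print(ray(c,T,a,.115))
E
```

```text
[ 0.4544309 -0.2550752  0.11     ] [ 0.45915624 -0.4080243   0.14      ] 0.15593510060488955
[ 0.66777534 -0.29070278  0.115     ]
[ 0.54305438 -0.50491954  0.115     ]
[ 0.51581509 -0.19615787  0.115     ]
[ 0.38505443 -0.41390852  0.115     ]
```

View pics/crop0.png

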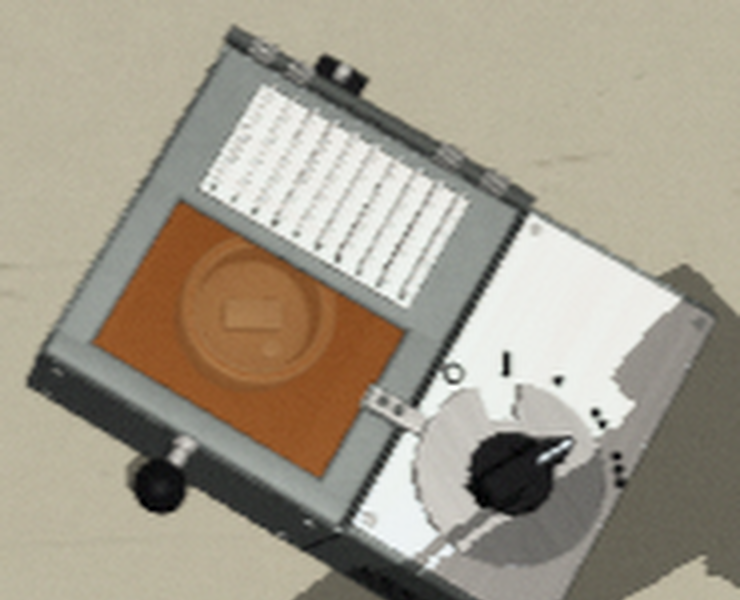

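The pointer aims at the two-dot mark (1.44), so it needs to turn +55° anticlockwise. The box yaw is about −31.4°, and the knob-to-selector distance agrees with the spec. Next I move above the selector.

```bash
python3 -m crank '[{"dx":0.02,"dy":0.02,"twist":-6},{"dx":0.04,"dy":0.04,"twist":-12},{"dx":0.06,"dy":0.06,"twist":-18},{"dx":0.08,"dy":0.08,"twist":-24},{"dx":0.1,"dy":0.1,"twist":-30}]' && python3 -m crank '[{"dx":0.02,"dy":0.023,"twist":-6},{"dx":0.04,"dy":0.046,"twist":-12},{"dx":0.06,"dy":0.069,"twist":-18},{"dx":0.08,"dy":0.091,"twist":-24},{"dx":0.097,"dy":0.113,"twist":-30}]' && python3 -m crank '[{"twist":-6},{"twist":-12},{"twist":-18},{"twist":-21.4},{"twist":-21.4}]'
python3 - <<'E'
from h import *
import cv2
s=arm.get_state();print(s["eef_pos"],s["ee_rot"],s["q"]);np.save("p1.npy",np.r_[s["eef_pos"],s["ee_rot"]])
cv2.imwrite("pics/w1.png",arm.grab_frame("wrist")[:,:,::-1])
E
```

```text
invalid input at $[0]: expected keys dx, dy, dz, twist, grip
```

All keys are required in each row.

```bash
python3 -m crank '[{"dx":0.02,"dy":0.02,"dz":0,"twist":-6,"grip":1},{"dx":0.04,"dy":0.04,"dz":0,"twist":-12,"grip":1},{"dx":0.06,"dy":0.06,"dz":0,"twist":-18,"grip":1},{"dx":0.08,"dy":0.08,"dz":0,"twist":-24,"grip":1},{"dx":0.1,"dy":0.1,"dz":0,"twist":-30,"grip":1}]' && python3 -m crank '[{"dx":0.02,"dy":0.023,"dz":0,"twist":-6,"grip":1},{"dx":0.04,"dy":0.046,"dz":0,"twist":-12,"grip":1},{"dx":0.06,"dy":0.069,"dz":0,"twist":-18,"grip":1},{"dx":0.08,"dy":0.091,"dz":0,"twist":-24,"grip":1},{"dx":0.097,"dy":0.113,"dz":0,"twist":-30,"grip":1}]' && python3 -m crank '[{"dx":0,"dy":0,"dz":0,"twist":-6,"grip":1},{"dx":0,"dy":0,"dz":0,"twist":-12,"grip":1},{"dx":0,"dy":0,"dz":0,"twist":-18,"grip":1},{"dx":0,"dy":0,"dz":0,"twist":-21.4,"grip":1},{"dx":0,"dy":0,"dz":0,"twist":-21.4,"grip":1}]'
python3 - <<'E'
from h import *
import cv2
s=arm.get_state();print(s["eef_pos"],s["ee_rot"],s["q"]);np.save("p1.npy",np.r_[s["eef_pos"],s["ee_rot"]])
cv2.imwrite("pics/w1.png",arm.grab_frame("wrist")[:,:,::-1])
E
```

```text
t: 0.52
eef_pos: [0.3632, -0.5206, 0.1995]
ee_rot: [3.141, -0.001, 3.012]
force: [1.1, -0.1, 0.1]
width: 0.0876
gripper_force: 0.0
t: 0.93
eef_pos: [0.4606, -0.4073, 0.1996]
ee_rot: [3.142, -0.001, 2.489]
force: [0.4, -0.2, 0.0]
width: 0.0875
gripper_force: 0.0
t: 1.35
eef_pos: [0.4596, -0.4084, 0.1995]
ee_rot: [-3.141, -0.001, 2.118]
force: [0.7, 0.4, -0.3]
width: 0.0873
gripper_force: 0.0
[ 0.45957686 -0.40844984  0.19952065] [-3.14128197e+00 -7.65339941e-04  2.11817273e+00] [-4.09455521e-01  2.61513452e-01 -1.27303873e-01 -2.01990582e-04
 -1.18278357e+00 -2.18468411e+00]
```

View pics/w1.png

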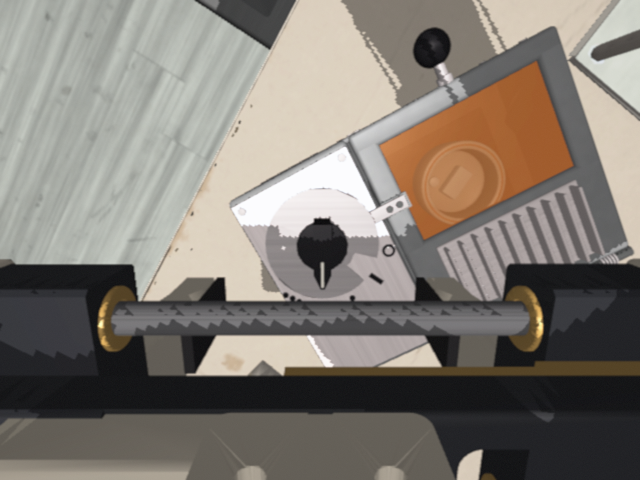

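The wrist view shows the bar lined up vertically, from (322,218) to (322,288), and the ball knob at (432,47). I triangulate both with the top view.

Run:
```python
from h import *
from scipy.spatial.transform import Rotation as R
p=np.load("p1.npy");W=np.eye(4);W[:3,:3]=R.from_euler("xyz",p[3:]).as_matrix();W[:3,3]=p[:3]
cw=arm.get_calibration("wrist");Tw=W@cw["tool_from_camera"]
ct=arm.get_calibration("top");Tt=ct["cam_to_world"]
def tri(uw,ut):
    A=[];b=[]
    for c,T,u in((cw,Tw,uw),(ct,Tt,ut)):
        o=T[:3,3];d=ray(c,T,u,0)-o;d/=np.linalg.norm(d);P=np.eye(3)-np.outer(d,d);A.append(P);b.append(P@o)
    A=np.vstack(A);b=np.hstack(b);x=np.linalg.lstsq(A,b,rcond=None)[0];return x,np.linalg.norm(A@x-b)
tc=lambda x,y:(360+x/4,165+y/4)
print("ball",tri((432,47),tc(160,486)))
print("tip",tri((322,288),tc(572,438)))
print("discmarks bar",tri((376,278),tc(506,363)))
print("ring",tri((389,250),tc(454,374)))
for z in(.135,.147,.155):print(z,ray(cw,Tw,(322,218),z),ray(cw,Tw,(322,288),z),ray(ct,Tt,tc(512,472),z))
print("ballw",ray(cw,Tw,(432,47),.11),"hub w",ray(cw,Tw,(322,245),.135))
for a in((232,206),(349,141),(556,28)):print(ray(cw,Tw,a,.115))
```

```text
ball (array([ 0.45367991, -0.25438402,  0.11546104]), np.float64(0.0010640435645314762))
tip (array([ 0.47203558, -0.42622505,  0.15965783]), np.float64(0.0008521539064142697))
discmarks bar (array([ 0.51013998, -0.40949494,  0.12531336]), np.float64(0.0009067741175867418))
ring (array([ 0.50395158, -0.38475322,  0.1316652 ]), np.float64(1.1526493330467282e-05))
0.135 [ 0.45006581 -0.38938106  0.135     ] [ 0.47715353 -0.43376524  0.135     ] [ 0.45971623 -0.4077601   0.135     ]
0.147 [ 0.44887238 -0.38753517  0.147     ] [ 0.47465885 -0.42978719  0.147     ] [ 0.45830058 -0.40418569  0.147     ]
0.155 [ 0.44807676 -0.38630458  0.155     ] [ 0.47299572 -0.42713515  0.155     ] [ 0.45735682 -0.40180275  0.155     ]
ballw [ 0.45502905 -0.25239673  0.11      ] hub w [ 0.4601995  -0.40598548  0.135     ]
[ 0.38989659 -0.41964414  0.115     ]
[ 0.43945328 -0.33474739  0.115     ]
[ 0.51829866 -0.20193744  0.115     ]
```

```bash
python3 -m crank '[{"dx":0,"dy":0,"dz":-0.005,"twist":0,"grip":-0.2},{"dx":0,"dy":0,"dz":-0.01,"twist":0,"grip":-0.2},{"dx":0,"dy":0,"dz":-0.02,"twist":0,"grip":-0.2},{"dx":0,"dy":0,"dz":-0.03,"twist":0,"grip":-0.2},{"dx":0,"dy":0,"dz":-0.038,"twist":0,"grip":-0.2}]' 8 && python3 -m crank '[{"dx":0,"dy":0,"dz":-0.006,"twist":0,"grip":-0.2},{"dx":0,"dy":0,"dz":-0.012,"twist":0,"grip":-0.2},{"dx":0,"dy":0,"dz":-0.018,"twist":0,"grip":-0.2},{"dx":0,"dy":0,"dz":-0.022,"twist":0,"grip":-0.2},{"dx":0,"dy":0,"dz":-0.022,"twist":0,"grip":-0.2}]'
python3 - <<'E'
from h import *
import cv2
cv2.imwrite("pics/w2.png",arm.grab_frame("wrist")[:,:,::-1])
E
```

```text
t: 1.82
eef_pos: [0.4591, -0.4084, 0.1601]
ee_rot: [-3.141, -0.002, 2.121]
force: [-1.0, -1.5, 0.3]
width: 0.0601
gripper_force: 0.0
t: 2.23
eef_pos: [0.4593, -0.4085, 0.1389]
ee_rot: [-3.141, -0.001, 2.121]
force: [-1.0, -0.2, -1.2]
width: 0.0356
gripper_force: 0.0
```

View pics/w2.png

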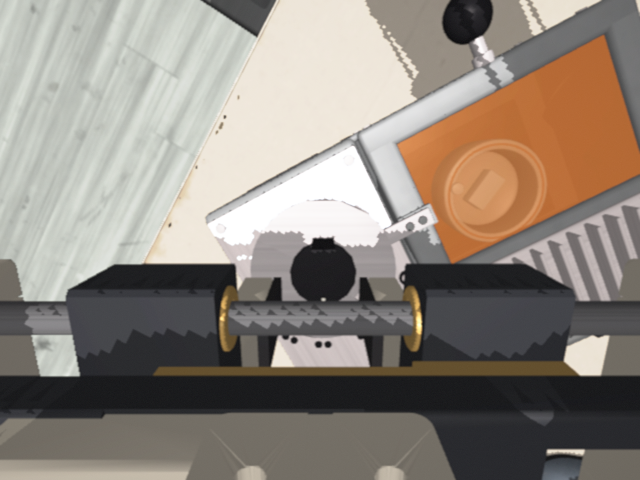

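The bar sits centred between the fingers at (322,270). I go down 7 mm more and close gently.

```bash
python3 -m crank '[{"dx":0,"dy":0,"dz":-0.003,"twist":0,"grip":-0.2},{"dx":0,"dy":0,"dz":-0.006,"twist":0,"grip":-0.2},{"dx":0,"dy":0,"dz":-0.008,"twist":0,"grip":-0.2},{"dx":0,"dy":0,"dz":-0.008,"twist":0,"grip":-0.4},{"dx":0,"dy":0,"dz":-0.008,"twist":0,"grip":-0.6}]' 10 && python3 -m crank '[{"dx":0,"dy":0,"dz":0,"twist":0,"grip":-0.8},{"dx":0,"dy":0,"dz":0,"twist":0,"grip":-1},{"dx":0,"dy":0,"dz":0,"twist":0,"grip":-1},{"dx":0,"dy":0,"dz":0,"twist":0,"grip":-1},{"dx":0,"dy":0,"dz":0,"twist":0,"grip":-1}]' 15
```

```text
t: 2.7
eef_pos: [0.4597, -0.4088, 0.1319]
ee_rot: [-3.142, -0.0, 2.121]
force: [0.6, -0.1, 0.9]
width: 0.0267
gripper_force: 0.0
t: 3.12
eef_pos: [0.4597, -0.4088, 0.1321]
ee_rot: [3.142, 0.0, 2.121]
force: [-0.4, 0.4, -0.5]
width: 0.0006
gripper_force: 0.0
```

The fingers met nothing, so I look at what happened.

Run:
```python
from h import *
import cv2
s=arm.get_state();print(s["width"],s["gripper_force"],s["eef_pos"])
w=arm.grab_frame("wrist")[140:380,160:480,::-1]
d=arm.grab_frame("side")[140:260,270:430,::-1]
z=lambda a,k:cv2.resize(a,None,fx=k,fy=k,interpolation=cv2.INTER_CUBIC)
cv2.imwrite("pics/w3.png",np.hstack([z(w,1.25),z(d,2.5)]))
```

```text
0.0006035148677456235 0.0 [ 0.45974048 -0.40877596  0.13205547]
```

View pics/w3.png

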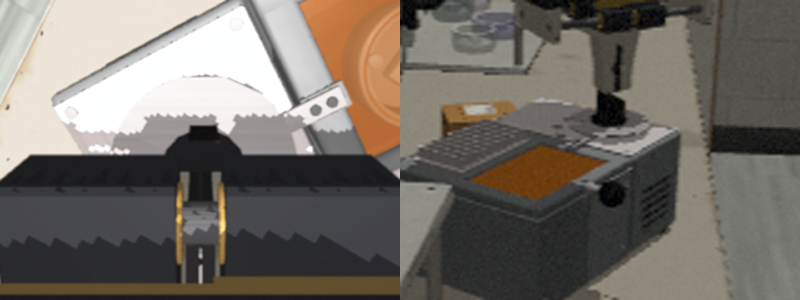

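Run:
```python
from h import *
c=arm.get_calibration("side");T=c["cam_to_world"];I=np.linalg.inv(T)
def px(p):
    q=I@np.r_[p,1];return c["fx"]*q[0]/q[2]+c["cx"],c["fy"]*q[1]/q[2]+c["cy"]
for z in(.115,.12,.132,.145,.16):print(z,px([.4597,-.4088,z]))
print("ball",px([.4545,-.254,.11]),"seen",(270+212/2.5,140+194/2.5))
```

```text
0.115 (np.float64(354.0434985741149), np.float64(191.91404095196003))
0.12 (np.float64(354.1200953851505), np.float64(190.0672804609576))
0.132 (np.float64(354.3051511896864), np.float64(185.60555752723297))
0.145 (np.float64(354.50760045686366), np.float64(180.72447562577287))
0.16 (np.float64(354.74378473652837), np.float64(175.0300375625745))
ball (np.float64(355.0092436498766), np.float64(217.24443777015478)) seen (354.8, 217.6)
```

Run:
```python
from h import *
import cv2
s=arm.get_state();print(s["width"],s["gripper_force"],s["force"],s["moment"])
z=lambda a,k:cv2.resize(a,None,fx=k,fy=k,interpolation=cv2.INTER_CUBIC)
w=arm.grab_frame("wrist")[215:375,260:380,::-1]
d=arm.grab_frame("side")[125:205,325:385,::-1]
w=z(w,3.5);d=z(d,7)
o=np.hstack([w,d]).astype(float);o=255*(np.clip(o,0,255)/255)**.5
cv2.imwrite("pics/w4.png",o); print(o.shape)
```

```text
0.0004153087577017132 0.0 [-0.22568347 -0.53103435  0.10390425] [-0.12437503 -0.00299663 -0.00779831]
(560, 840, 3)[ WARN:0@0.711] global loadsave.cpp:1063 imwrite_ Unsupported depth image for selected encoder is fallbacked to CV_8U.
```

View pics/w4.png

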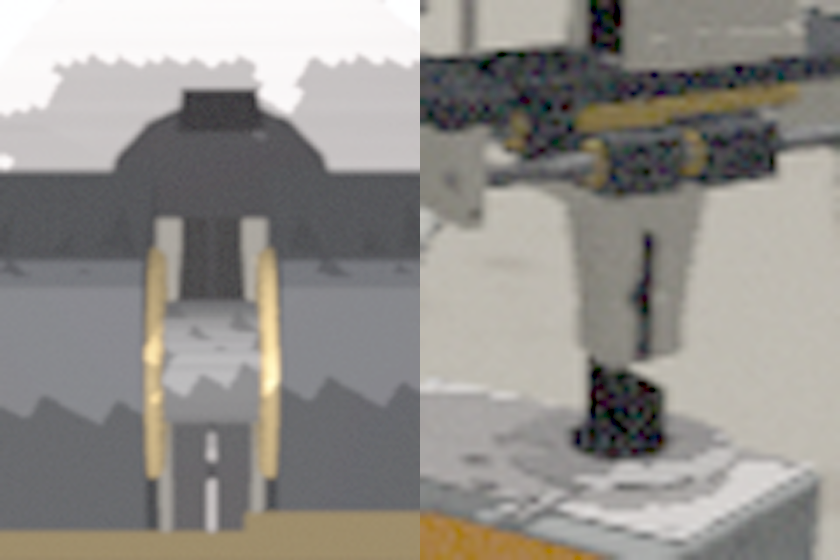

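Run:
```python
from h import *
import cv2
c=arm.get_calibration("side");I=np.linalg.inv(c["cam_to_world"])
def px(p):
    q=I@np.r_[p,1];return c["fx"]*q[0]/q[2]+c["cx"],c["fy"]*q[1]/q[2]+c["cy"]
y=-2.742;e=np.array([np.sin(y),-np.cos(y),0])
for s in(-.055,-.044,0,.044,.055):print(s,px(np.array([.2625,-.6213,.199])+s*e))
im=cv2.imread("pics/side0.png");g=im[100:150,395:470].max(2)
for r in range(20,48,3):print(r+100,"".join("%4d"%v for v in g[r,5:65:2]))
```

```text
-0.055 (np.float64(415.7515606907498), np.float64(137.4292853502304))
-0.044 (np.float64(417.5713718483949), np.float64(138.25317798381994))
0 (np.float64(425.11525586353906), np.float64(141.66856009235363))
0.044 (np.float64(433.111101554875), np.float64(145.28856117693596))
0.055 (np.float64(435.18547761647375), np.float64(146.22770431234636))
120   72  84  85  84  85  88  82  72  36  15  19  64  82  83  84  82  78  72  69  71  72  73  85  82  84  84  87  87  86  85
123   77  83  84  83  83  85  81  69  18  19  22  64  84  84  82  80  55  69  74  74  76  67  83  82  84  86  86  85  86  85
126   74  82  83  81  85  85  62  72  10  13  12  81  84  84  84  81  57  61  71  75  74  80  84  83  85  80  86  89  80  88
129   81  82  86  85  84  83  87  85  19  65  84  82  87  85  82  80  66  70  76  75  72  81  82  85  84  83  84  82  85  83
132   81  86  83  82  84  85  84  83  80  82  83  78  82  82  77  81  55  71  74  73  76  78  77  76  79  79  77  77  79  75
135   85  85  83  90  87  83  84  87  87  84  83  84  85  83  87  84  60  73  76  70  56  83  83  86  83  85  87  84  85  83
138   80  85  80  82  81  85  89  83  83  86  86  85  86  84  85  87  84  85  88  85  84  86  79  82  85  81  83  77  81  80
141   85  83  76  85  86  84  82  82  80  84  86  87  88  86  82  88  87  85  86  86  87  84  84  83  78  82  83  77  85  85
144   83  87  77  89  87  82  83  86  83  85  85  85  85  85  84  85  80  86  84  81  81  85  85  86  81  82  86  77  82  77
147   80  85  80  84  83  86  81  81  84  87  88  82  86  83  83  84  86  84  84  84  84  88  83  86  83  87  84  83  86  78
```

The reported TCP and the picture disagree in both poses. The visible fingertips are about 25 mm above the reported TCP, so the fingers closed just over the bar. I will reopen and go about 20 mm lower in small steps, watching the force.

```bash
python3 -m crank '[{"dx":0,"dy":0,"dz":0,"twist":0,"grip":-0.2},{"dx":0,"dy":0,"dz":0,"twist":0,"grip":-0.2},{"dx":0,"dy":0,"dz":0,"twist":0,"grip":-0.2},{"dx":0,"dy":0,"dz":0,"twist":0,"grip":-0.2},{"dx":0,"dy":0,"dz":0,"twist":0,"grip":-0.2}]' 15 && python3 -m crank '[{"dx":0,"dy":0,"dz":-0.002,"twist":0,"grip":-0.2},{"dx":0,"dy":0,"dz":-0.004,"twist":0,"grip":-0.2},{"dx":0,"dy":0,"dz":-0.006,"twist":0,"grip":-0.2},{"dx":0,"dy":0,"dz":-0.008,"twist":0,"grip":-0.2},{"dx":0,"dy":0,"dz":-0.01,"twist":0,"grip":-0.2}]'  && python3 -m crank '[{"dx":0,"dy":0,"dz":-0.002,"twist":0,"grip":-0.2},{"dx":0,"dy":0,"dz":-0.004,"twist":0,"grip":-0.2},{"dx":0,"dy":0,"dz":-0.006,"twist":0,"grip":-0.2},{"dx":0,"dy":0,"dz":-0.008,"twist":0,"grip":-0.2},{"dx":0,"dy":0,"dz":-0.008,"twist":0,"grip":-0.2}]'
```

```text
t: 3.73
eef_pos: [0.4597, -0.4088, 0.1319]
ee_rot: [3.142, -0.0, 2.121]
force: [1.6, -0.7, -0.2]
width: 0.0283
gripper_force: 0.0
t: 4.15
eef_pos: [0.4596, -0.4087, 0.1216]
ee_rot: [-3.141, -0.0, 2.121]
force: [-0.1, -0.1, 0.1]
width: 0.0356
gripper_force: 0.0
t: 4.57
eef_pos: [0.4595, -0.4086, 0.1134]
ee_rot: [-3.141, -0.001, 2.121]
force: [0.8, 0.8, -0.5]
width: 0.0353
gripper_force: 0.0
```

```bash
python3 -m crank '[{"dx":0,"dy":0,"dz":0,"twist":0,"grip":-0.4},{"dx":0,"dy":0,"dz":0,"twist":0,"grip":-0.6},{"dx":0,"dy":0,"dz":0,"twist":0,"grip":-0.8},{"dx":0,"dy":0,"dz":0,"twist":0,"grip":-1},{"dx":0,"dy":0,"dz":0,"twist":0,"grip":-1}]' 12; python3 -m crank '[{"dx":0,"dy":0,"dz":0,"twist":0,"grip":-1},{"dx":0,"dy":0,"dz":0,"twist":0,"grip":-1},{"dx":0,"dy":0,"dz":0,"twist":0,"grip":-1},{"dx":0,"dy":0,"dz":0,"twist":0,"grip":-1},{"dx":0,"dy":0,"dz":0,"twist":0,"grip":-1}]' 12
```

```text
t: 4.98
eef_pos: [0.4608, -0.4083, 0.1142]
ee_rot: [3.14, 0.001, 2.121]
force: [3.6, 3.0, -1.5]
width: 0.0119
gripper_force: 12.0
t: 5.4
eef_pos: [0.4608, -0.4083, 0.1142]
ee_rot: [3.14, 0.001, 2.121]
force: [3.0, 4.4, -0.8]
width: 0.0117
gripper_force: 12.0
```

The bar is gripped at 12 mm. Now I turn it +55° anticlockwise.

```bash
python3 -m crank '[{"dx":0.001,"dy":0.0005,"dz":0,"twist":4,"grip":-1},{"dx":0.0015,"dy":0.0005,"dz":0,"twist":9,"grip":-1},{"dx":0.0015,"dy":0.0005,"dz":0,"twist":14,"grip":-1},{"dx":0.0015,"dy":0.0005,"dz":0,"twist":19,"grip":-1},{"dx":0.0015,"dy":0.0005,"dz":0,"twist":24,"grip":-1}]' 20; python3 -m crank '[{"dx":0,"dy":0,"dz":0,"twist":5,"grip":-1},{"dx":0,"dy":0,"dz":0,"twist":10,"grip":-1},{"dx":0,"dy":0,"dz":0,"twist":15,"grip":-1},{"dx":0,"dy":0,"dz":0,"twist":20,"grip":-1},{"dx":0,"dy":0,"dz":0,"twist":25,"grip":-1}]'; python3 -m crank '[{"dx":0,"dy":0,"dz":0,"twist":4,"grip":-1},{"dx":0,"dy":0,"dz":0,"twist":6,"grip":-1},{"dx":0,"dy":0,"dz":0,"twist":6,"grip":-1},{"dx":0,"dy":0,"dz":0,"twist":6,"grip":-1},{"dx":0,"dy":0,"dz":0,"twist":6,"grip":-1}]'
```

```text
t: 5.82
eef_pos: [0.4604, -0.4086, 0.1141]
ee_rot: [-3.141, -0.001, 2.544]
force: [-1.7, -1.4, 1.6]
width: 0.0114
gripper_force: 20.0
t: 6.23
eef_pos: [0.4601, -0.4092, 0.1141]
ee_rot: [-3.14, -0.001, 2.98]
force: [-3.2, -3.8, -0.5]
width: 0.0119
gripper_force: 20.0
t: 6.65
eef_pos: [0.4602, -0.4093, 0.1142]
ee_rot: [-3.14, -0.001, 3.081]
force: [-2.9, -4.1, 0.7]
width: 0.0115
gripper_force: 20.0
```

```bash
python3 -m crank '[{"dx":0,"dy":0,"dz":0,"twist":0,"grip":-0.7},{"dx":0,"dy":0,"dz":0,"twist":0,"grip":-0.3},{"dx":0,"dy":0,"dz":0,"twist":0,"grip":-0.2},{"dx":0,"dy":0,"dz":0,"twist":0,"grip":-0.2},{"dx":0,"dy":0,"dz":0,"twist":0,"grip":-0.2}]' && python3 -m crank '[{"dx":0,"dy":0,"dz":0.01,"twist":0,"grip":-0.2},{"dx":0,"dy":0,"dz":0.025,"twist":0,"grip":-0.2},{"dx":0,"dy":0,"dz":0.04,"twist":0,"grip":0},{"dx":0,"dy":0,"dz":0.055,"twist":0,"grip":0.1},{"dx":0,"dy":0,"dz":0.07,"twist":0,"grip":0.2}]' && python3 -m crank '[{"dx":-0.001,"dy":0.03,"dz":0,"twist":-5.6,"grip":0.2},{"dx":-0.002,"dy":0.06,"dz":0,"twist":-11.2,"grip":0.2},{"dx":-0.004,"dy":0.09,"dz":0,"twist":-16.8,"grip":0.2},{"dx":-0.005,"dy":0.12,"dz":0,"twist":-22.4,"grip":0.2},{"dx":-0.006,"dy":0.154,"dz":0,"twist":-28,"grip":0.2}]'
python3 - <<'E'
from h import *
import cv2
s=arm.get_state();np.save("p2.npy",np.r_[s["eef_pos"],s["ee_rot"]]);print(s["eef_pos"],s["ee_rot"])
w=arm.grab_frame("wrist")[:,:,::-1];cv2.imwrite("pics/w5f.png",w)
t=arm.grab_frame("top")[200:350,370:550,::-1]
cv2.imwrite("pics/w5.png",np.hstack([cv2.resize(w,(440,330)),cv2.resize(t,(360,330)if 0 else(360,300)).__class__ and cv2.copyMakeBorder(cv2.resize(t,(360,300)),0,30,0,0,cv2.BORDER_CONSTANT)]))
E
```

```text
t: 7.07
eef_pos: [0.4614, -0.4081, 0.114]
ee_rot: [3.141, 0.0, 3.081]
force: [-0.6, 0.1, -0.4]
width: 0.0331
gripper_force: 0.0
t: 7.48
eef_pos: [0.4613, -0.4082, 0.1855]
ee_rot: [-3.141, 0.0, 3.081]
force: [0.3, 0.2, 0.2]
width: 0.0489
gripper_force: 0.0
t: 7.9
eef_pos: [0.4551, -0.2533, 0.1848]
ee_rot: [3.141, 0.001, 2.587]
force: [1.6, 0.2, 1.2]
width: 0.0525
gripper_force: 0.0
[ 0.45514755 -0.25332792  0.18481914] [3.14141405e+00 9.00662727e-04 2.58663284e+00]
```

View pics/w5.png

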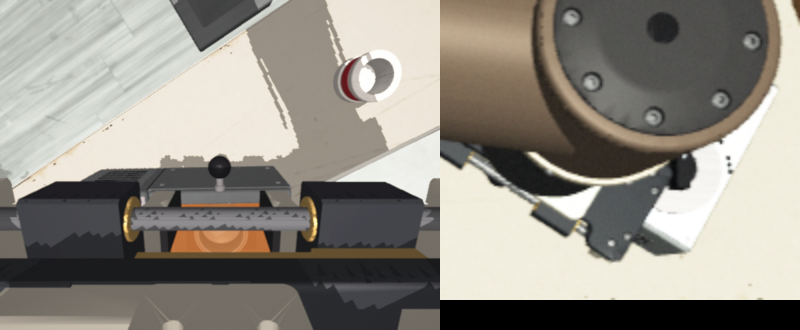

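The ball shows at full-resolution pixel (318.5,243) in the wrist view. The cup is well clear.

Run:
```python
from h import *
import cv2
from scipy.spatial.transform import Rotation as R
im=cv2.imread("pics/w5f.png")
m=(im[220:262,295:345].max(2)<45).astype(np.uint8)
n,l,st,ce=cv2.connectedComponentsWithStats(m);i=1+st[1:,4].argmax();print(st[i],ce[i]+[295,220])
p=np.load("p2.npy");W=np.eye(4);W[:3,:3]=R.from_euler("xyz",p[3:]).as_matrix();W[:3,3]=p[:3]
cw=arm.get_calibration("wrist");print(ray(cw,W@cw["tool_from_camera"],ce[i]+[295,220],.11),p[:3])
s=arm.get_state();print(s["eef_pos"],s["q"])
# selector check from side
z=arm.grab_frame("side")[150:210,325:385,::-1];cv2.imwrite("pics/s6.png",cv2.resize(z,(480,480),interpolation=cv2.INTER_CUBIC))
```

```text
[  8   8  33  31 737] [318.9063772  243.60379919]
[ 0.45540563 -0.25344909  0.11      ] [ 0.45514755 -0.25332792  0.18481914]
[ 0.45526285 -0.250956    0.18533788] [-1.26513722e-01  1.12505586e-01 -3.49096201e-01 -8.09749120e-04
 -1.10737126e+00 -1.99577677e+00]
```

View pics/s6.png

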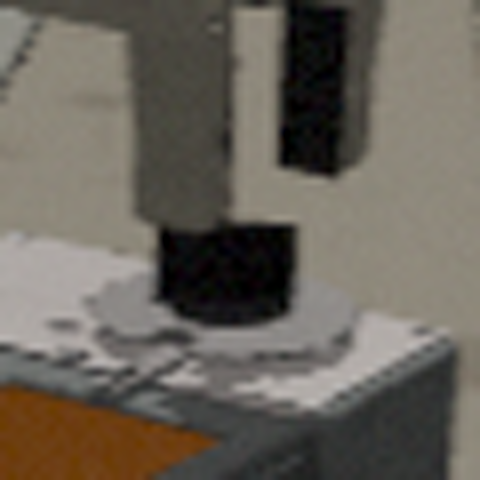

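The side view shows the bar turned broadside and the disc notch at the ear, about (150,350). The ball agrees to within 3 mm, so I descend on it.

```bash
python3 -m crank '[{"dx":0,"dy":-0.0025,"dz":-0.015,"twist":0,"grip":0.2},{"dx":0,"dy":-0.0025,"dz":-0.03,"twist":0,"grip":0.2},{"dx":0,"dy":-0.0025,"dz":-0.045,"twist":0,"grip":0.2},{"dx":0,"dy":-0.0025,"dz":-0.06,"twist":0,"grip":0.2},{"dx":0,"dy":-0.0025,"dz":-0.07,"twist":0,"grip":0.2}]' && python3 -m crank '[{"dx":0,"dy":0,"dz":-0.01,"twist":0,"grip":0.2},{"dx":0,"dy":0,"dz":-0.02,"twist":0,"grip":0.2},{"dx":0,"dy":0,"dz":-0.03,"twist":0,"grip":0.2},{"dx":0,"dy":0,"dz":-0.04,"twist":0,"grip":0.2},{"dx":0,"dy":0,"dz":-0.04,"twist":0,"grip":0.2}]' && python3 -m crank '[{"dx":0,"dy":0,"dz":0,"twist":0,"grip":-0.1},{"dx":0,"dy":0,"dz":0,"twist":0,"grip":-0.3},{"dx":0,"dy":0,"dz":0,"twist":0,"grip":-0.6},{"dx":0,"dy":0,"dz":0,"twist":0,"grip":-1},{"dx":0,"dy":0,"dz":0,"twist":0,"grip":-1}]' 25 && python3 -m crank '[{"dx":0,"dy":0,"dz":0,"twist":0,"grip":-1},{"dx":0,"dy":0,"dz":0,"twist":0,"grip":-1},{"dx":0,"dy":0,"dz":0,"twist":0,"grip":-1},{"dx":0,"dy":0,"dz":0,"twist":0,"grip":-1},{"dx":0,"dy":0,"dz":0,"twist":0,"grip":-1}]' 25
```

```text
t: 8.47
eef_pos: [0.4549, -0.2574, 0.113]
ee_rot: [-3.141, -0.001, 2.593]
force: [-0.3, -0.1, -0.6]
width: 0.0524
gripper_force: 0.0
t: 8.88
eef_pos: [0.454, -0.2565, 0.0719]
ee_rot: [-3.141, -0.003, 2.592]
force: [-0.6, 0.2, -0.7]
width: 0.0527
gripper_force: 0.0
t: 9.3
eef_pos: [0.4562, -0.2561, 0.0744]
ee_rot: [3.14, 0.002, 2.592]
force: [6.4, 19.4, 0.3]
width: 0.0247
gripper_force: 10.4
t: 9.72
eef_pos: [0.4566, -0.2554, 0.0744]
ee_rot: [3.139, 0.002, 2.592]
force: [3.4, 8.6, 1.3]
width: 0.0234
gripper_force: 25.0
```

The ball is gripped. First I lift a few degrees as a test that the latch is free, centring sideways as I go.

```bash
python3 -m crank '[{"dx":0.001,"dy":0.0015,"dz":0.001,"twist":0,"grip":-1},{"dx":0.001,"dy":0.0015,"dz":0.003,"twist":0,"grip":-1},{"dx":0.001,"dy":0.0015,"dz":0.006,"twist":0,"grip":-1},{"dx":0.001,"dy":0.0015,"dz":0.01,"twist":0,"grip":-1},{"dx":0.001,"dy":0.0015,"dz":0.014,"twist":0,"grip":-1}]' 30
```

```text
t: 10.13
eef_pos: [0.4569, -0.2555, 0.0885]
ee_rot: [3.141, 0.001, 2.592]
force: [4.3, -1.8, -5.0]
width: 0.0234
gripper_force: 30.0
```

The load is about 5 N, so the hood is free. Continuing along the arc.

```bash
python3 -m crank '[{"dx":0.0005,"dy":-0.0003,"dz":0.0069,"twist":0,"grip":-1},{"dx":0.0012,"dy":-0.0008,"dz":0.0138,"twist":0,"grip":-1},{"dx":0.0022,"dy":-0.0013,"dz":0.0207,"twist":0,"grip":-1},{"dx":0.0033,"dy":-0.002,"dz":0.0275,"twist":0,"grip":-1},{"dx":0.0046,"dy":-0.0028,"dz":0.0343,"twist":0,"grip":-1}]' && python3 -m crank '[{"dx":0.0015,"dy":-0.0009,"dz":0.0067,"twist":0,"grip":-1},{"dx":0.0033,"dy":-0.002,"dz":0.0134,"twist":0,"grip":-1},{"dx":0.0052,"dy":-0.0032,"dz":0.0199,"twist":0,"grip":-1},{"dx":0.0073,"dy":-0.0045,"dz":0.0264,"twist":0,"grip":-1},{"dx":0.0096,"dy":-0.0059,"dz":0.0328,"twist":0,"grip":-1}]'
```

```text
t: 10.55
eef_pos: [0.4611, -0.258, 0.123]
ee_rot: [3.141, 0.0, 2.592]
force: [5.9, -0.1, -5.5]
width: 0.0232
gripper_force: 30.0
t: 10.97
eef_pos: [0.4702, -0.2634, 0.1553]
ee_rot: [3.141, -0.001, 2.592]
force: [4.0, 2.6, -6.3]
width: 0.0232
gripper_force: 30.0
```

```bash
python3 -m crank '[{"dx":0.0025,"dy":-0.0015,"dz":0.0063,"twist":0,"grip":-1},{"dx":0.0052,"dy":-0.0032,"dz":0.0125,"twist":0,"grip":-1},{"dx":0.0081,"dy":-0.0049,"dz":0.0186,"twist":0,"grip":-1},{"dx":0.0111,"dy":-0.0068,"dz":0.0245,"twist":0,"grip":-1},{"dx":0.0144,"dy":-0.0088,"dz":0.0303,"twist":0,"grip":-1}]'
```

```text
t: 11.38
eef_pos: [0.4839, -0.2716, 0.1851]
ee_rot: [3.141, -0.003, 2.592]
force: [3.0, 5.6, -4.9]
width: 0.0232
gripper_force: 30.0
```

```bash
python3 -m crank '[{"dx":0.0034,"dy":-0.002,"dz":0.0057,"twist":0,"grip":-1},{"dx":0.007,"dy":-0.0043,"dz":0.0112,"twist":0,"grip":-1},{"dx":0.0107,"dy":-0.0065,"dz":0.0166,"twist":0,"grip":-1},{"dx":0.0107,"dy":-0.0065,"dz":0.0166,"twist":0,"grip":-1},{"dx":0.0107,"dy":-0.0065,"dz":0.0166,"twist":0,"grip":-1}]'
python3 - <<'E'
from h import *
import cv2
print({k:v for k,v in arm.get_state().items() if k in("eef_pos","force","qd")})
c=arm.get_calibration("side");I=np.linalg.inv(c["cam_to_world"])
im=arm.grab_frame("side")[:,:,::-1]
cv2.imwrite("pics/s7.png",cv2.resize(im[120:240,260:420],None,fx=5,fy=5,interpolation=cv2.INTER_CUBIC))
ux=np.array([.8536,-.521,0]);b=np.array([.4554,-.2534,.11])
for a in(36,38,40,42):
    r=np.radians(a);p=b+.199*(1-np.cos(r))*ux+[0,0,.199*np.sin(r)]
    q=I@np.r_[p,1];u,v=c["fx"]*q[0]/q[2]+c["cx"],c["fy"]*q[1]/q[2]+c["cy"];print(a,u,v,"crop",(u-260)*5,(v-120)*5)
E
```

```text
t: 11.8
eef_pos: [0.4944, -0.2779, 0.2015]
ee_rot: [3.141, -0.004, 2.592]
force: [0.9, 7.2, -3.8]
width: 0.0231
gripper_force: 30.0
{'qd': array([ 0.00085109,  0.00063728, -0.01180868, -0.00042864,  0.00406257,
       -0.00148277]), 'eef_pos': array([ 0.49436051, -0.27785265,  0.20152696]), 'force': array([ 0.88107347,  7.20681421, -3.77240037])}
36 342.06143616019676 164.02342096671006 crop 410.3071808009838 220.11710483355031
38 340.54447043698383 161.2228980824488 crop 402.72235218491915 206.11449041224404
40 338.9527936882217 158.47305922118161 crop 394.7639684411084 192.36529610590807
42 337.2891349937979 155.77868109926737 crop 386.4456749689896 178.89340549633687
```

View pics/s7.png

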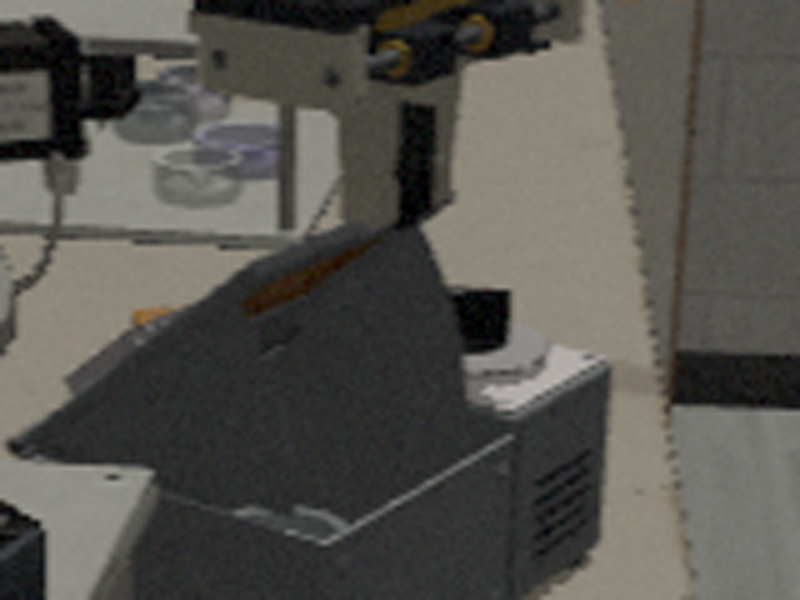

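The hood is up and the selector bar stands untouched behind it. The panel's front-left top corner is near (420,228) in the crop and its rear corner near (12,445). I check the angle against these projected corners.

Run:
```python
from h import *
c=arm.get_calibration("side");I=np.linalg.inv(c["cam_to_world"])
x=np.array([.8536,-.521,0]);y=np.array([.521,.8536,0]);z=np.array([0,0,1.])
hg=np.array([.4554,-.2534,.11])+.199*x
def px(p):
    q=I@np.r_[p,1];return np.round([(c["fx"]*q[0]/q[2]+c["cx"]-260)*5,(c["fy"]*q[1]/q[2]+c["cy"]-120)*5])
for a in(36,38,40,42,44):
    r=np.radians(a);f=-np.cos(r)*x+np.sin(r)*z;n=np.sin(r)*x+np.cos(r)*z
    print(a,px(hg+.08*y+.174*f+.005*n),px(hg+.08*y+.005*n))
s=arm.get_state();print(s["eef_pos"],s["force"],s["width"])
```

```text
36 [258. 278.] [ 22. 431.]
38 [250. 266.] [ 22. 431.]
40 [243. 253.] [ 21. 431.]
42 [235. 241.] [ 21. 431.]
44 [227. 229.] [ 21. 431.]
[ 0.49422401 -0.27776736  0.20135167] [ 1.45111257  8.32832131 -4.6859468 ] 0.022904926563782863
```

```bash
python3 -m crank '[{"dx":0.0005,"dy":0.0002,"dz":0.0004,"twist":0,"grip":-1},{"dx":0.001,"dy":0.0003,"dz":0.0008,"twist":0,"grip":-1},{"dx":0.0014,"dy":0.0004,"dz":0.0012,"twist":0,"grip":-1},{"dx":0.0014,"dy":0.0004,"dz":0.0012,"twist":0,"grip":-1},{"dx":0.0014,"dy":0.0004,"dz":0.0012,"twist":0,"grip":-1}]'
python3 - <<'E'
from h import *
import cv2
im=arm.grab_frame("side")[:,:,::-1]
cr=cv2.resize(im[120:240,260:420],None,fx=5,fy=5,interpolation=cv2.INTER_CUBIC)
cv2.imwrite("pics/s8.png",cv2.resize(cr[170:470,0:400],None,fx=2,fy=2))
s=arm.get_state();print(s["eef_pos"],s["force"],s["width"])
E
```

```text
t: 12.27
eef_pos: [0.4955, -0.2784, 0.203]
ee_rot: [-3.141, -0.003, 2.592]
force: [-3.0, 5.9, -2.0]
width: 0.0233
gripper_force: 30.0
[ 0.49548667 -0.27845085  0.20299034] [-3.04755079  5.95850093 -1.49678132] 0.023169456465059166
```

View pics/s8.png

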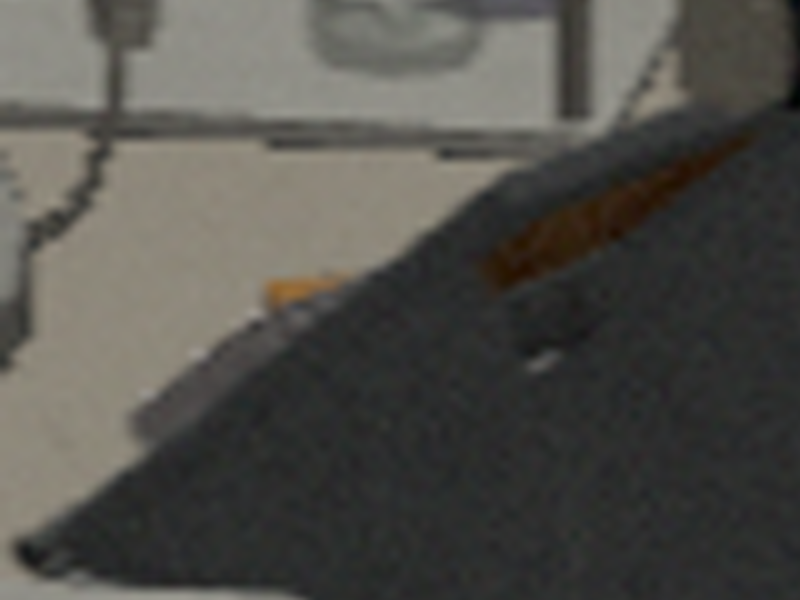

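The hood's corner at crop (252,259) gives about 39–40°, and the TCP rise gives about 40.3°. I hold for a moment and hand in.

```bash
python3 -m crank '[{"dx":0,"dy":0,"dz":0,"twist":0,"grip":-1},{"dx":0,"dy":0,"dz":0,"twist":0,"grip":-1},{"dx":0,"dy":0,"dz":0,"twist":0,"grip":-1},{"dx":0,"dy":0,"dz":0,"twist":0,"grip":-1},{"dx":0,"dy":0,"dz":0,"twist":0,"grip":-1}]' && python3 -c "
from station import arm
s=arm.get_state();print(s['eef_pos'],s['force']);print(arm.job_done())"
```

```text
t: 12.73
eef_pos: [0.4955, -0.2785, 0.203]
ee_rot: [-3.141, -0.003, 2.592]
force: [-2.9, 5.8, -0.8]
width: 0.0236
gripper_force: 30.0
[ 0.49549373 -0.27846154  0.2029958 ] [-2.89895481  5.77710203 -0.80384615]
the job is handed in; nothing more can be done
None
```

I turned the selector to the bar mark and handed the job in with the arm still holding the hood by its ball knob at about 40° (39–40° from the camera, 40.3° from the arm's position); no verdict came back.

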